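# Post the spent battery stick into the cell collection box

## Task

The tall battery stick on the optical bench is spent: take it near its top and push it, upright, down through the sprung flap in the lid of the clear collection box. Do not just drop it in: keep hold until at least half of it is through the flap, then let go so that it falls inside and the flap shuts behind it. Leave the short battery cell, which is still good, standing where it is.

Things in the scene. Friction and masses are not known exactly. Their poses are not given: they have to be found in the camera images.
- stick_mid (a point): Centre of the spent battery stick: loose white upright cylinder, 33 mm diameter, 105 mm tall (point 52.5 mm above its foot), 0.26 kg, black band half-way up, its top 3 mm a 12 mm steel nub. z up. It stands among a shorter cell and black optics parts (a post holder with a thin steel post, 110 mm tall; a lens tube, 48 mm), at least 110 mm apart centre to centre.
- cell_mid (a point): Centre of the good battery cell: same white cylinder of 33 mm diameter but only 61 mm tall, without the band, standing loose on the bench (point 30.5 mm above its foot). It is to be left alone.
- bin_mouth (a point): Centre of the mouth at the flat top of the lid of the fixed collection box, 185 mm above the bench. z up, x and y along the sides. Box 200 x 200 mm, clear walls, inside 175 mm deep, empty. Mouth 62 mm (x) by 100 mm (y), closed by an aluminium flap 1 mm below the lid's top, hinged at its +x edge (8 mm dark steel rod, 4 mm proud of the lid); its -x edge swings down. Yaw within 0.35 rad.
- flap (a joint): Angle of the flap: 0 shut, 1.45 rad fully open (hanging down). A weak spring shuts it (about 0.5 N at its free edge opens it), so a thing pressed down on it opens it and slides past; the stick's own weight overcomes the flap's grip once it is let go.

How it is judged (in metres and radians):
On the way:
1. the stick, still held and upright within 30 degrees, is pushed down through the flap until about half of it is inside the box (z of stick_mid in the frame of bin_mouth below 0.012 m and x of stick_mid in the frame of bin_mouth between -0.1 and 0.1 m and y of stick_mid in the frame of bin_mouth between -0.1 and 0.1 m and angle between stick_mid's own z axis and vertical below 0.52 rad and value of joint flap above 0.4 rad and contact force between the fingers and stick above 0.5 N), for 0.1 s.
At the end, for the whole second after the job is handed in: The battery stick lies or stands at rest, released, inside the collection box (its centre more than 70 mm below the lid and within 100 mm of the mouth's centre along each side), the flap is shut to within 0.15 rad, and the short cell is within 25 mm of where it stood (z of stick_mid in the frame of bin_mouth below -0.07 m and x of stick_mid in the frame of bin_mouth between -0.1 and 0.1 m and y of stick_mid in the frame of bin_mouth between -0.1 and 0.1 m and value of joint flap below 0.15 rad and linear speed of stick below 0.05 m/s and distance of cell_mid from where it was at the start of the episode below 0.025 m); the robot touches nothing.
It fails at once if the short good cell is pushed over or moved by more than 25 mm (distance of cell_mid from where it was at the start of the episode above 0.025 m).
It also fails if it takes over 42 s, if anything falls off the work surface, if the arm or the gripper's body presses on something with over 40 N, if the wrist force passes 120 N, or if a joint passes its speed limit or range.

## Robot

A 6-joint arm with a two-finger parallel gripper is mounted at the origin on the work surface. World frame = base frame: x ahead of the robot, y to its left, z up, the work surface at z = 0. Lengths are in mm, angles in rad, forces in N, time in s.
With the tool pointing down it reaches from about 375 to 975 mm from the base axis. Payload 3.8 kg.
Tool frame: the origin (TCP) lies midway between the tips of the shut fingers; the grasp point (between the pads) lies 19 mm behind it; z points along the fingers, y is the direction in which the jaws open and shut (so a half turn about z gives the same grasp; the last joint's range is limited). The gripper opens to 85 mm and grips with 20 to 120 N. Pads are 22 mm wide; open, the fingers measure 114 mm over their backs; the gripper's body (76 mm by 85 mm) begins 54 mm behind the grasp point. The pads swing forward as they close: fully open they stand 13 mm farther back than shut.
Start: joints at [-1.324, 0.264, 1.604, -0, 1.274, -0.037], TCP at [188.998, -647.995, 231.28] pointing down, gripper open.
Joint ranges: [-2.63, 2.63], [-0.94, 2.18], [0.31, 2.57], [-1.31, 4.45], [0, 2.66], [-2.55, 2.55]. Speed limits (rad/s): [2.57, 2.57, 3.14, 3.14, 3.14, 3.14].

## Interface

Orientations are given as [roll, pitch, yaw] about the fixed x, y, z axes, in that order (R = Rz(yaw) Ry(pitch) Rx(roll)).
In Python, from workcell import arm gives the robot as it stands. The module is installed in compiled form; this text tells all that it offers. Calls block until the motion is done:
- arm.movep(position, orientation): joint-space move of the TCP to a pose.
- arm.move_straight(position, attitude=None, feed=150, guard=None): straight line of the TCP; attitude=None keeps the orientation; feed is the mean speed in mm/s. With guard (N) it stops when the force on the tool has changed by that much, and returns True; else False.
- arm.goto_joints(angles): joint-space move.
- arm.move_gripper(opening): opening from 0.0 (shut) to 1.0 (fully open); the grip force is fixed at half the most; returns when the fingers have stopped.
- arm.hold(seconds).
- arm.solve_ik(position, orientation): joint angles nearest the present ones, or None.
- arm.get_state(): the state.
- arm.snapshot(name): name is "scene" or "top" or "wrist"; returns a dict with "color" (480x640x3 uint8, blue, green, red), "intrinsics" (3x3 intrinsics, pixels), "view" (4x4, takes a point from world to camera coordinates). Camera axes: x right, y down, z forward; pixel columns grow to the right and rows downward; lengths in mm; the calibration is good to about 2 mm. A picture is of the moment at which its call begins. There is no depth.
A pose or a line that the arm cannot do raises arm.Unreachable and nothing moves.
- arm.finish_job(): hands the job in, once; it reports no verdict.
Trained networks look in a picture, given as the dict that the camera call returned (one of the last four; its "shot" number tells which), for a name from the list of things; names that differ only in an ending like _2 or _b are one class to them, and where a whole thing is asked for, a point or a joint stands for the part that bears it (a point fixed in the world has none). Each returns a list of dicts, best first, with "conf" (0 to 1); they miss things now and then, are a little off and sometimes report something else, mostly with a low value. They report only what shows in the picture. A call takes as long as a camera call.
- arm.recognise(picture, query): "position" ([column, row] as shares, 0 to 1, of the picture: columns of its width, rows of its height, amid what is visible of it).
The state is a dict: "t": time; "joints": joint angles; "qvel": joint speeds; "tau": joint torques, N m; "ee_pos": TCP position; "eef_rot": TCP orientation; "ft_force": force on the tool from outside, world axes, zero at the start; "ft_torque": the same for the moment, N m; "gripper_width": opening from 0.0 (shut) to 1.0 (fully open).
Only numpy, scipy, OpenCV 4.12 (cv2) and the standard library are available. Lean on these libraries where they do the work, as an engineer would, in place of code of your own. Each camera call takes 0.05 s, during which the arm holds its last target.

## Working session

There is one attempt and no reset: what is moved stays moved. The work goes in short steps, each a Python script; the robot and the scene stay as the last script left them, time stands still between calls to the robot, and variables do not carry over. Pictures are saved under pics/ and viewed, and the job is handed in when it is done.

```bash
mkdir -p pics
cat > h.py <<'E'
import numpy as np, cv2
from workcell import arm
def ray(p,uv):
    K=np.array(p["intrinsics"]);V=np.array(p["view"])
    d=np.linalg.inv(K)@np.array([uv[0],uv[1],1.]);R=V[:3,:3]
    return -R.T@V[:3,3], R.T@d
def atz(p,uv,z):
    o,d=ray(p,uv);return o+d*(z-o[2])/d[2]
def proj(p,X):
    K=np.array(p["intrinsics"]);V=np.array(p["view"])
    c=V[:3,:3]@np.array(X,float)+V[:3,3];q=K@c;return q[:2]/q[2]
def tri(obs):
    A=np.zeros((3,3));b=np.zeros(3)
    for p,uv in obs:
        o,d=ray(p,uv);d=d/np.linalg.norm(d);M=np.eye(3)-np.outer(d,d);A+=M;b+=M@o
    return np.linalg.solve(A,b)
E
python3 - <<'E'
from h import *
for n in ["scene","top","wrist"]:
    p=arm.snapshot(n);cv2.imwrite(f"pics/{n}0.png",p["color"])
    o,_=ray(p,(320,240));print(n,o.round(),)
    for q in ["stick_mid","cell_mid","bin_mouth","flap"]:
        try:print(q,[(round(r["conf"],2),(np.array(r["position"])*[640,480]).round(1)) for r in arm.recognise(p,q)])
        except Exception as e:print(q,e)
s=arm.get_state();print(s["t"],s["ee_pos"],s["eef_rot"],s["ft_force"])
E
```

```text
scene [1293.  -65.  771.]
stick_mid [(0.77, array([288.3, 312.8]))]
cell_mid [(0.74, array([291.3, 274.7]))]
bin_mouth [(0.88, array([149.6, 268.8]))]
flap [(0.73, array([145.3, 231.4]))]
top [ 276.  -10. 1481.]
stick_mid [(0.77, array([366.5, 214.8]))]
cell_mid [(0.75, array([364.9, 270.4]))]
bin_mouth [(0.87, array([481. , 249.8]))]
flap [(0.78, array([487.8, 243.4]))]
wrist [ 264. -626.  374.]
stick_mid []
cell_mid []
bin_mouth []
flap []
0.75 [ 189.00618465 -648.02087963  231.31433459] [3.14151968e+00 5.19016196e-06 2.83816061e-01] [-0.57542869  0.15427796  0.46369663]
```

View pics/scene0.png

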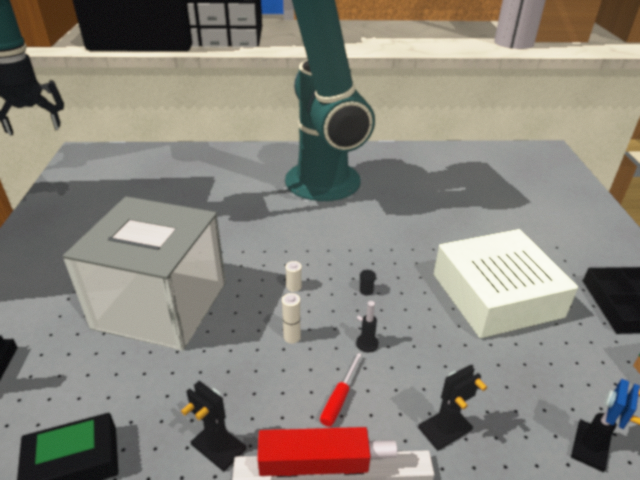

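View pics/top0.png

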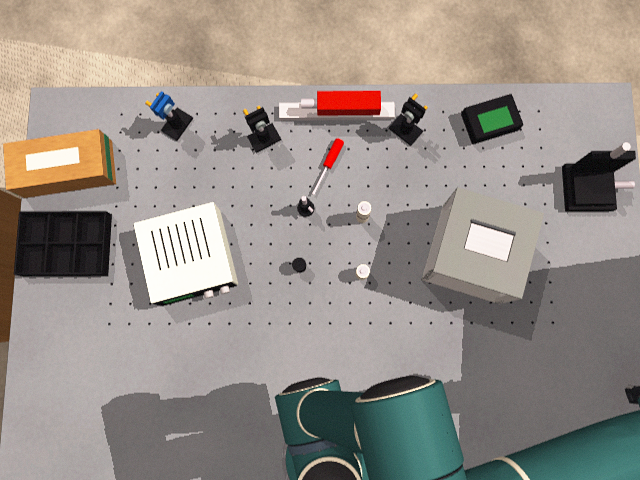

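The scene view shows the stick at about (291,318), the cell at (293,276), and the flap at (143,233). In the top view they are at (364,210), (363,271) and (490,241). The black post and lens tube are to the left, on the +y side. I'll enlarge these areas for corner-accurate measurement.

Run:
```python
from h import *
t=cv2.imread("pics/top0.png");s=cv2.imread("pics/scene0.png")
a=cv2.resize(t[180:310,340:550],None,fx=3.8,fy=3.8,interpolation=cv2.INTER_CUBIC)
cv2.imwrite("pics/tc.png",a)
b=cv2.resize(s[190:350,60:310],None,fx=3.2,fy=3.2,interpolation=cv2.INTER_CUBIC);cv2.imwrite("pics/sc.png",b)
p={n:arm.snapshot(n) for n in("top","scene")}
for n,(r,c) in {"top":((205,275),(450,530)),"scene":((210,260),(100,190))}.items():
    g=cv2.cvtColor(p[n]["color"],cv2.COLOR_BGR2GRAY)[r[0]:r[1],c[0]:c[1]]
    m=(g>205).astype(np.uint8);cs,_=cv2.findContours(m,0,2);k=max(cs,key=cv2.contourArea)
    R=cv2.approxPolyDP(k,4,True).reshape(-1,2)+[c[0],r[0]]
    print(n,R.tolist());W=np.array([atz(p[n],u,184)for u in R]);print(W.round(1).tolist(),np.array(W).mean(0).round(1))
T,S=p["top"],p["scene"]
print("stick mid tri",tri([(T,(364,208.5)),(S,(291,297))]))
print("top@105",atz(T,(364,208.5),104),atz(S,(291,297),104))
print("cell@61",atz(T,(363,271),60),atz(S,(293,265),60))
```

```text
top [[471, 224], [465, 248], [506, 260], [512, 236]]
[[532.3, -317.9, 184.0], [478.2, -302.3, 184.0], [451.0, -391.2, 184.0], [504.6, -407.4, 184.0]] [ 491.5 -354.7  184. ]
scene [[115, 236], [159, 245], [172, 229], [130, 221]]
[[500.7, -405.5, 184.0], [529.5, -320.1, 184.0], [480.9, -305.8, 184.0], [453.3, -389.9, 184.0]] [ 491.1 -355.3  184. ]
stick mid tri [587.00161441 -84.50000321 104.28135092]
top@105 [587.06431151 -84.61120276 104.        ] [586.710755   -84.41230703 104.        ]
cell@61 [442.59972953 -82.42904774  60.        ] [442.95926094 -82.09783677  60.        ]
```

View pics/tc.png

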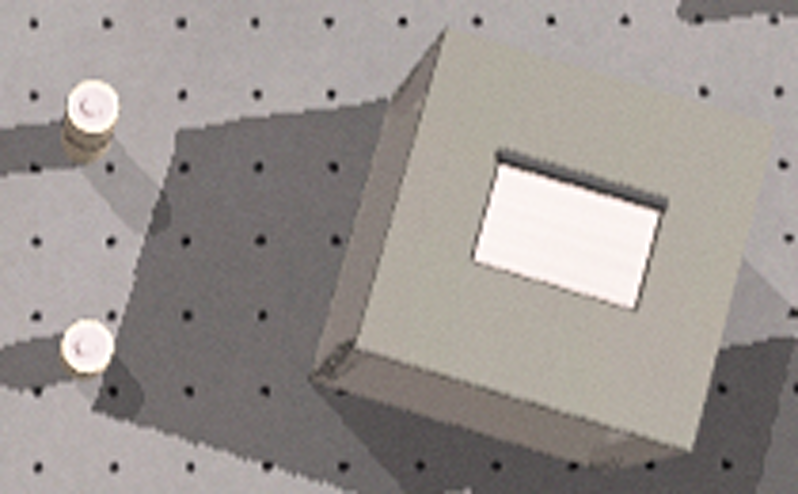

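View pics/sc.png

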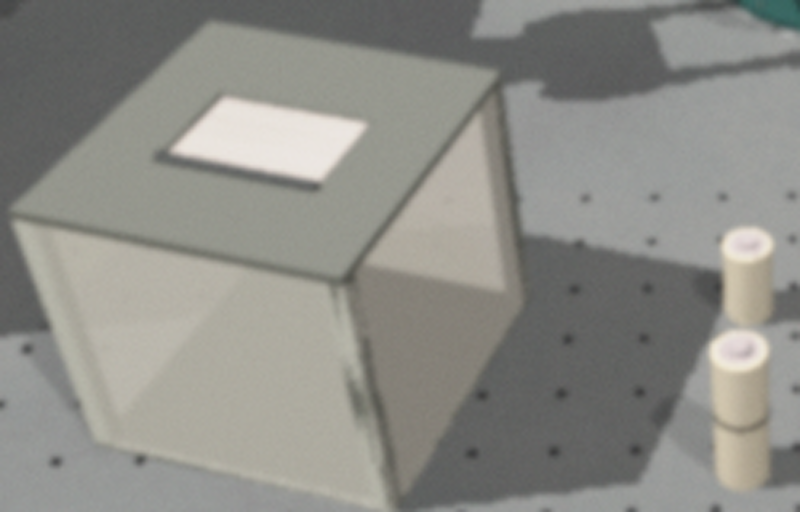

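Both cameras agree to within 1 mm. The stick axis is at (587,-84.5), with its top triangulated at 104 mm. The mouth is at about (492,-355) with yaw of about -0.285, and the hinge rod is on its +x side. The cell is 144 mm from the stick, so I can grasp with the jaws along the box's y axis.

Run:
```python
from h import *
o=[np.pi,0,-0.285]
s=arm.get_state();p=s["ee_pos"]
arm.move_straight([p[0],p[1],330],feed=250)
arm.movep([587,-84.5,250],o)
s=arm.get_state();print(s["t"],s["joints"],s["ee_pos"])
w=arm.snapshot("wrist");cv2.imwrite("pics/w1.png",w["color"])
print(proj(w,[587,-84.5,105]),[(r["conf"],np.array(r["position"])*[640,480]) for r in arm.recognise(w,"stick_mid")])
```

```text
3.8583 [-1.86036586e-01  9.88501093e-02  1.76247766e+00 -2.92996306e-04
  1.28008083e+00  1.67061205e+00] [587.02459574 -85.2477454  250.0648    ]
[319.72722244 223.91368289] [(0.88, array([320.896, 213.12 ]))]
```

View pics/w1.png

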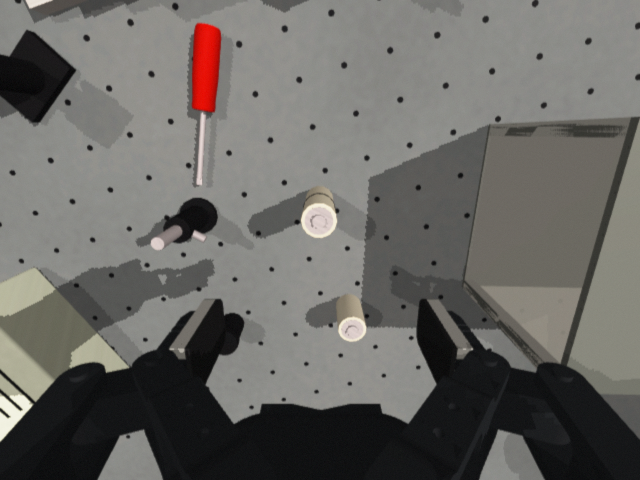

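The wrist view shows the stick's top at (319,221). I predicted (320,224), so it agrees. The tall post is at (158,240), clear of the left finger's descent. Next I descend, grasp and lift.

Run:
```python
from h import *
print(arm.move_straight([587,-84.8,66],feed=130,guard=8))
print(arm.get_state()["ee_pos"])
arm.move_gripper(0.0)
s=arm.get_state();print(s["t"],s["gripper_width"]*85)
arm.move_straight([587,-84.8,300],feed=150)
s=arm.get_state();print(s["t"],s["gripper_width"]*85,s["ft_force"])
for n in("scene","wrist"):
    p=arm.snapshot(n);cv2.imwrite(f"pics/{n}2.png",p["color"])
    print([(r["conf"],np.array(r["position"])*[640,480]) for r in arm.recognise(p,"stick_mid")],proj(p,[587,-84.8,286.5]))
```

```text
False
[587.91210237 -84.98178952  67.09494401]
6.0667 31.768877222589843
7.775 31.62457374610714 [ 0.14384161  0.22005931 -3.11617279]
[(0.58, array([284.288, 212.688]))] [288.23645507 214.73322301]
[(0.95, array([319.616, 315.12 ]))] [320.40794939 290.27062545]
```

View pics/scene2.png

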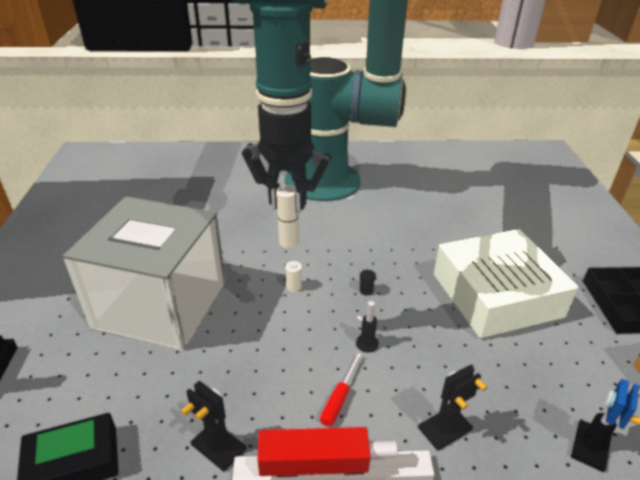

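View pics/wrist2.png

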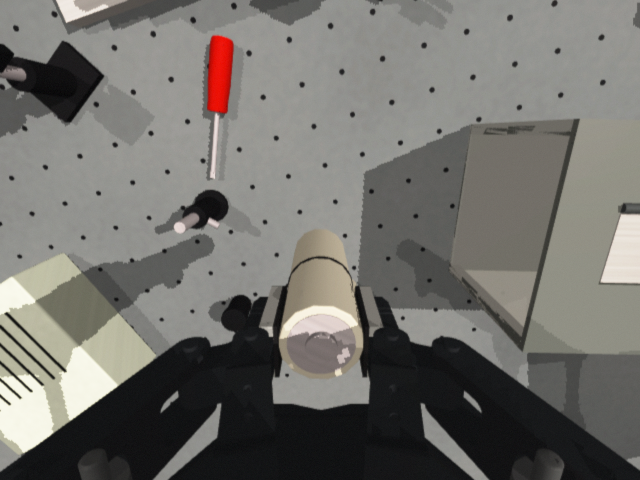

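The stick is held upright near its top. The opening reads about 32 mm and the lifted weight is 3 N, both as expected, and the cell is undisturbed. Next I move over the mouth, biased 3 mm away from the hinge, and check.

Run:
```python
from h import *
arm.movep([489,-354,300],[np.pi,0,-0.285])
arm.move_straight([489,-354,258],feed=100)
s=arm.get_state();print(s["t"],s["ee_pos"],s["eef_rot"],s["ft_force"],s["gripper_width"]*85)
for n in("scene","wrist","top"):
    p=arm.snapshot(n)
    im=p["color"].copy()
    if n=="scene": im=cv2.resize(im[120:280,50:290],None,fx=3.2,fy=3.2)
    if n=="scene":print(proj(p,[489,-354,192]),proj(p,[489,-354,244.5]))
    cv2.imwrite(f"pics/{n}3.png",im)
```

```text
9.65 [ 489.20738106 -353.46748511  257.68453781] [-3.14127475e+00  5.99736065e-04 -2.84177165e-01] [-0.77664684  0.3459299  -2.27220618] 31.624547022149763
[144.07729789 228.39186953] [138.33431594 204.57718907]
```

View pics/scene3.png

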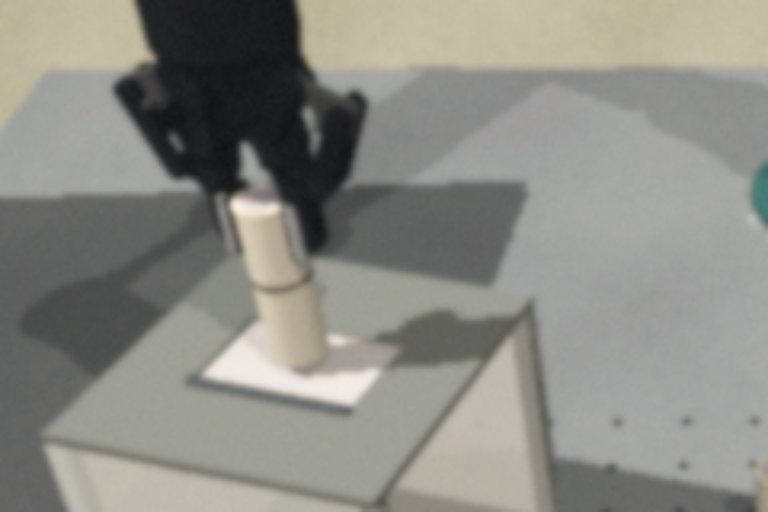

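View pics/wrist3.png

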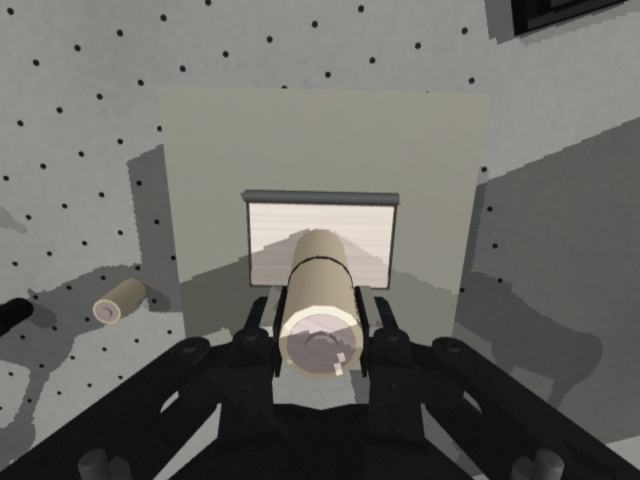

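The stick hangs upright over the flap, clear of all four mouth edges. The dark hinge rod is on the far (+x) side at (320,197). Next I push down under guard.

Run:
```python
from h import *
print(arm.move_straight([489,-354,196],feed=40,guard=15))
arm.hold(0.3)
s=arm.get_state();print(s["t"],s["ee_pos"],s["ft_force"],s["gripper_width"]*85)
for n in("scene","wrist"):
    p=arm.snapshot(n)
    im=p["color"].copy()
    if n=="scene": im=cv2.resize(im[120:340,50:290],None,fx=2.7,fy=2.7)
    cv2.imwrite(f"pics/{n}4.png",im)
```

```text
False
11.8 [ 488.99777775 -354.00961788  196.07107459] [-0.35886219 -0.18702978 -2.85329641] 31.433220696128267
```

View pics/scene4.png

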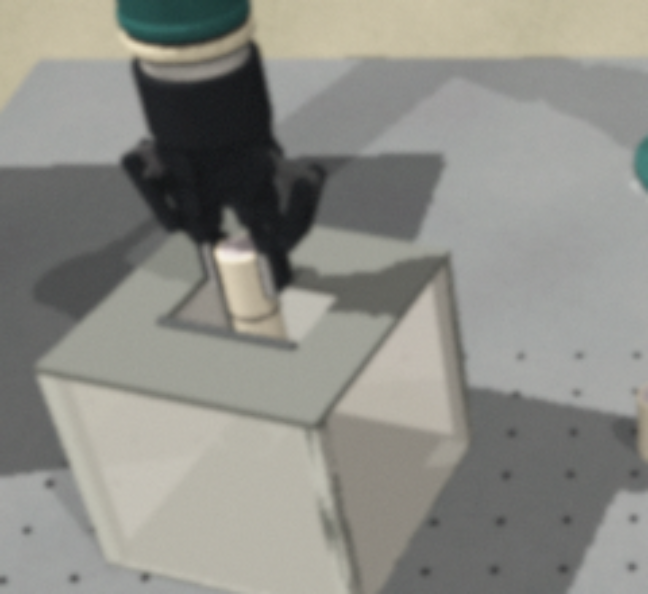

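View pics/wrist4.png

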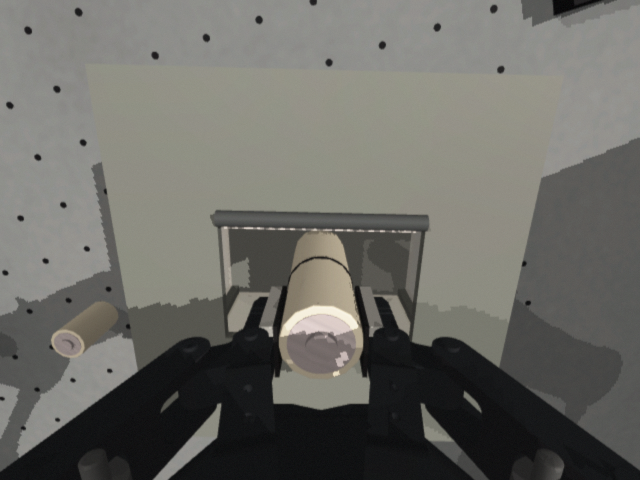

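The flap hangs open and the stick is upright, with its band at lid level, so about half of it is inside and still held. Now I release.

Run:
```python
from h import *
arm.move_gripper(1.0)
arm.hold(0.5)
arm.move_straight([489,-354,330],feed=150)
s=arm.get_state();print(s["t"],s["ee_pos"],s["ft_force"],s["gripper_width"])
for n in("scene","wrist"):
    p=arm.snapshot(n)
    im=p["color"].copy()
    for q in("stick_mid","cell_mid"):print(n,q,[(r["conf"],np.array(r["position"])*[640,480]) for r in arm.recognise(p,q)])
    if n=="scene": im=cv2.resize(im[120:340,50:310],None,fx=2.7,fy=2.7)
    cv2.imwrite(f"pics/{n}5.png",im)
```

```text
14.0167 [ 488.51071104 -353.61202796  328.6100175 ] [-1.08364502 -0.01834342 -0.76496575] 0.9995040720946056
scene stick_mid []
scene cell_mid [(0.68, array([289.216, 278.304]))]
wrist stick_mid []
wrist cell_mid [(0.84, array([147.2 , 275.52]))]
```

View pics/scene5.png

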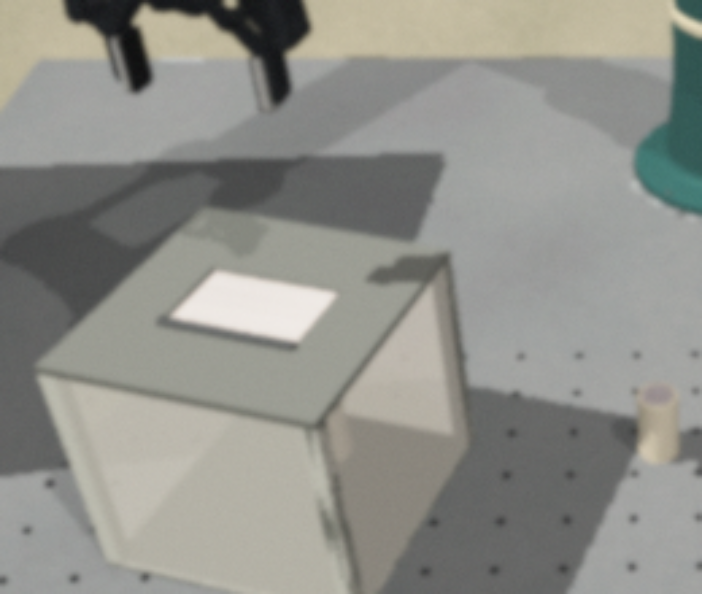

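View pics/wrist5.png

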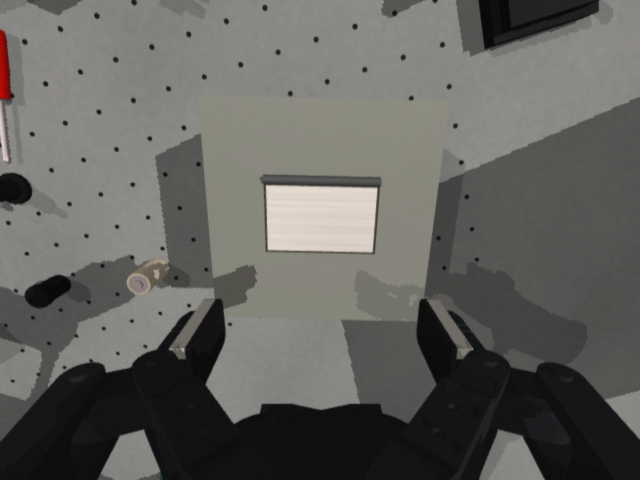

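The flap is shut, the cell is standing in place, and the stick is no longer outside. I'll wait a second, then check through the clear wall that it's in the box and at rest.

Run:
```python
from h import *
a=arm.snapshot("scene")["color"];arm.hold(1.0);p=arm.snapshot("scene");b=p["color"]
z=cv2.imread("pics/scene0.png")
r=np.s_[190:350,60:230]
print("moving:",cv2.absdiff(a[r],b[r]).mean(),cv2.absdiff(a[r],b[r]).max())
d=cv2.absdiff(b[r],z[r]);
im=np.hstack([cv2.convertScaleAbs(b[r],alpha=1.6,beta=-120),cv2.convertScaleAbs(d,alpha=5)])
cv2.imwrite("pics/d6.png",cv2.resize(im,None,fx=2.3,fy=2.3))
print("cell",atz(p,(293,265),60)); s=arm.get_state();print(s["t"],s["ft_force"])
t=arm.snapshot("top");cv2.imwrite("pics/t6.png",cv2.resize(t["color"][180:310,340:550],None,fx=3.8,fy=3.8))
```

```text
moving: 1.261985294117647 17
cell [442.95926094 -82.09783677  60.        ]
15.4167 [ 0.14189521 -0.01096681  0.14440348]
```

View pics/d6.png

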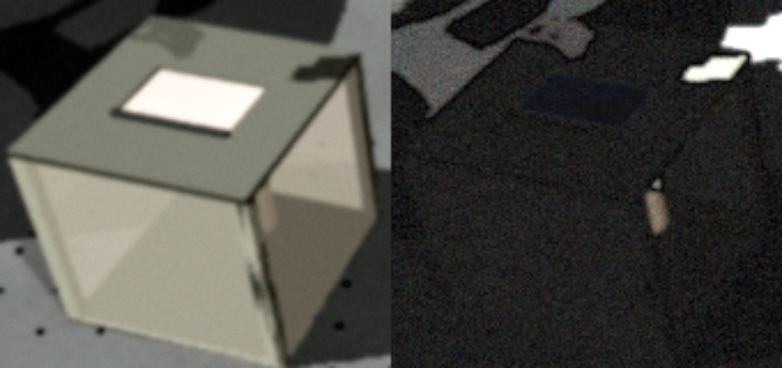

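View pics/t6.png

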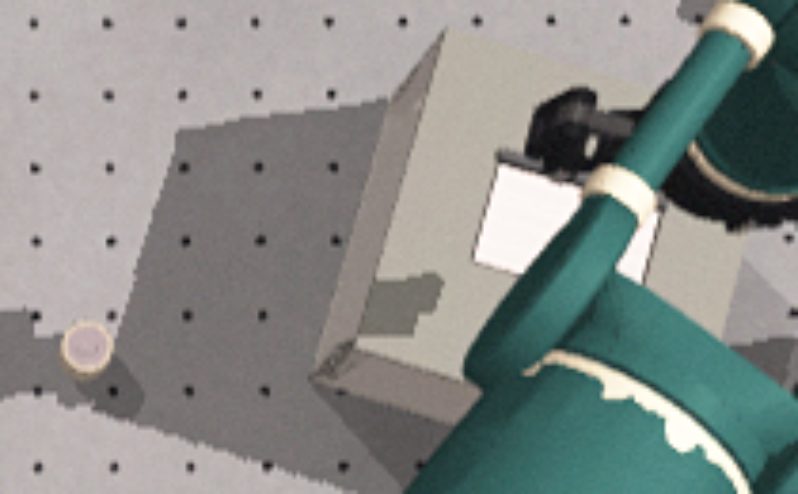

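Part of the stick shows through the side wall in the difference image at about (655,212). Frames 1 s apart differ only by noise. The flap is shut and the cell is at its original spot. Handing in.

Run:
```python
from h import *
arm.finish_job();print(arm.get_state()["t"])
```

```text
the job is handed in; nothing more can be done
the job is handed in; nothing more can be done
```

The spent battery stick is in the collection box and the flap is shut behind it. I handed the job in at about 15.5 s; it reports no verdict.

I gripped the stick near its top and lifted it. I then pushed it upright through the flap until its band was at the lid (centre about 2 mm below the lid top by calculation), held it there 0.3 s and let go.

**Last checks:**
- **Flap:** it looks shut in all three camera views.
- **Stick:** part of it shows inside the box through the side wall, and two frames 1 s apart differ only by noise. The network no longer finds it outside. Most of it is hidden by the box walls, so I could not measure its exact resting position. A shut flap and a 105 mm stick in a 175 mm deep box mean it must be resting on the floor.
- **Cell:** it is standing where it was, as far as the pictures show. My last printed cell position reused the first picture's pixel, so it is not an independent measurement. The network's two finds differ by about 4 pixels, which I put down to its own error.
- **Robot:** the open gripper was clear above the box, the tool force was near zero, and no check failed.

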